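# Put the top two coasters away and close the box

### The job

Put the top two bamboo coasters of the stack away in the open wooden box, one at a time, uppermost first, and let each lie flat inside. Then gently close the lid all the way without letting it slam. Leave the two lower coasters stacked as they are, and do not tip or shift the mug, flashlight, lip balm or binder clip.

Things in the scene. Friction and masses are not known exactly. Their poses are not given: they have to be found in the camera images.
- coaster_4: plain bamboo coaster, square, 66 x 66 x 10 mm, about 25 to 40 g; origin at the centre of its underside, x and y along its sides, z up. The topmost of the stack of four: its underside starts 30 mm above the table. The stack is untidy: each coaster is a few mm and degrees off the one below.
- coaster_3: plain bamboo coaster, square, 66 x 66 x 10 mm, about 25 to 40 g; origin at the centre of its underside, x and y along its sides, z up. The second from the top; its underside starts 20 mm above the table.
- coaster_2: plain bamboo coaster, square, 66 x 66 x 10 mm, about 25 to 40 g; origin at the centre of its underside, x and y along its sides, z up. The third from the top, to be left in place; underside 10 mm above the table.
- coaster_1: plain bamboo coaster, square, 66 x 66 x 10 mm, about 25 to 40 g; origin at the centre of its underside, x and y along its sides, z up. The lowest, lying on the table, to be left in place.
- keepsake_box: Dark wooden box fixed to the table, outside 112 mm (its x) by 162 mm (its y), 45 mm tall without lid; walls and floor 6 mm, so inside 100 x 150 mm, 39 mm deep. Origin at the centre of its underside, -x roughly towards the robot; the lid hinges on its +x (far) rim. Stands on one side of the robot's middle line, left or right, the stack on the other.
- box_floor (a point): Centre of the box's inner floor, 6 mm above the table; axes as the box.
- lid_hinge (a point): Middle of the lid's hinge axis: on the box's far (+x) outer face, 45.5 mm above the table, at the underside of the lid; the hinge axis is the box's y. Moves with the lid: its frame has the box's axes when the lid is shut.
- lid_edge (a point): Middle of the lid's free edge on its outer (top) surface. The lid is a flat plain board 118 mm from hinge to free edge, 162 mm wide, 8 mm thick, 150 g, with no handle; shut, it overhangs the box's front by 6 mm. Open, its outer surface faces away from the robot.
- lid (a joint): Lid angle in rad: 0 is shut flat on the rim, grows as it opens up and away from the robot; at pi/2 it stands upright, its stop is at 1.9. Starts open at 1.6 to 1.85. The hinge is stiff by friction (about 0.13 N m): the lid stays where it is left, and is pushed shut with 2 to 4 N.
- lip_balm: Bystander: green lip balm tube standing upright, 20 mm in diameter, 68 mm tall; origin at the centre of its foot. Stands close to one side of the stack, about 60 mm from the centre of the lowest coaster, too near for a finger to go between.
- binder_clip: Bystander: dark metal binder clip lying flat, body 18 mm (its x) by 32 mm (its y), 13 mm tall, flat wire loops reaching 17 mm to its -x; origin at the centre of its underside. Lies close to another side of the stack, low enough for a finger to pass above it beside the upper coasters.
- flashlight: Bystander: orange plastic flashlight lying along its x, 150 mm long, 38 mm in diameter at the head (+x) and tail, slide switch on top; origin on the table under its middle.
- mug: Bystander: white ceramic mug standing upright, rim radius 40 mm, 90 mm tall, handle on its +y side reaching about 35 mm out; origin at the centre of its foot.
Things that resemble listed ones, but are neither listed nor needed, are in the scene too. Of the things that look like the keepsake_box, the smallest one is meant.

How it is judged:
On the way, in this order (a step that is already met when the one before it is completed fails the run):
1. the topmost coaster lies flat in the box, released, while the second is still on the stack (x of coaster_4 in the frame of box_floor between -0.025 and 0.025 m and y of coaster_4 in the frame of box_floor between -0.05 and 0.05 m and z of coaster_4 in the frame of box_floor between -0.004 and 0.015 m and angle between coaster_4's own z axis and vertical below 0.15 rad and contact force between the fingers and coaster_4 below 0.05 N and linear speed of coaster_4 below 0.05 m/s and distance of coaster_3 from where it was at the start of the episode below 0.02 m), for 0.2 s.
2. the second coaster also lies flat in the box, released (x of coaster_4 in the frame of box_floor between -0.025 and 0.025 m and y of coaster_4 in the frame of box_floor between -0.05 and 0.05 m and z of coaster_4 in the frame of box_floor between -0.004 and 0.015 m and angle between each of coaster_4, coaster_3's own z axis and vertical below 0.15 rad and contact force between the fingers and coaster_4 below 0.05 N and linear speed of each of coaster_4, coaster_3 below 0.05 m/s and x of coaster_3 in the frame of box_floor between -0.025 and 0.025 m and y of coaster_3 in the frame of box_floor between -0.05 and 0.05 m and z of coaster_3 in the frame of box_floor between -0.004 and 0.015 m and contact force between the fingers and coaster_3 below 0.05 N), for 0.2 s.
3. the lid is shut (value of joint lid below 0.05 rad), for 0.2 s.
At the end, for the whole second after the job is handed in: The two upper coasters lie flat (within 0.15 rad), released and at rest inside the box, on its floor or one upon the other; the lid is within 0.05 rad of shut; the two lower coasters and all four bystanders are within 15 mm of their starts, bystanders not tipped over 0.3 rad (all of step 2 and value of joint lid below 0.05 rad and distance of each of coaster_1, coaster_2, mug, flashlight, lip_balm, binder_clip from where it was at the start of the episode below 0.015 m and angle between each of mug, flashlight, lip_balm, binder_clip's own z axis and vertical below 0.3 rad); the robot touches nothing.
It fails at once if the mug, flashlight, lip balm or binder clip is shifted by more than 15 mm or tipped over 0.3 rad (distance of any of mug, flashlight, lip_balm, binder_clip from where it was at the start of the episode above 0.015 m or angle between any of mug, flashlight, lip_balm, binder_clip's own z axis and vertical above 0.3 rad).
It fails at once if one of the two lower coasters is dragged more than 15 mm (distance of any of coaster_1, coaster_2 from where it was at the start of the episode above 0.015 m).
It fails at once if the lid is slammed (swings shut faster than 3.5 rad/s) (velocity of joint lid below -3.5 rad/s).
It also fails if it takes over 72 s, if anything falls off the work surface, if the arm or the gripper's body presses on something with over 40 N, if the wrist force passes 120 N, or if a joint passes its speed limit or range.

### The arm

A 6-joint arm with a two-finger parallel gripper is mounted at the origin on the work surface. World frame = base frame: x ahead of the robot, y to its left, z up, the work surface at z = 0. Lengths are in m, angles in rad, forces in N, time in s.
With the tool pointing down it reaches from about 0.25 to 0.775 m from the base axis. Payload 4 kg.
Tool frame: the origin (TCP) lies on the centre line of the jaws, within the pads' length; the fingertips stand 11 mm ahead of it and the grasp point (between the pads) lies 8 mm behind it (arm.finger_overhang is the z of the fingertips in the tool frame, in m); z points along the fingers, y is the line along which they close (so a half turn about z gives the same grasp; the last joint's range is limited). The gripper opens to 85 mm and grips with 20 to 120 N. Pads are 22 mm wide; open, the fingers measure 114 mm over their backs; the gripper's body (76 mm by 85 mm) begins 54 mm behind the grasp point. The pads swing forward as they close: fully open they stand 13 mm farther back than shut.
Start: joints at [-1.245, 0.087, 1.371, -0, 1.684, -0.103], TCP at [0.229, -0.5, 0.204] pointing down, gripper open.
Joint ranges: [-3.1, 3.1], [-0.76, 2.03], [0.27, 2.55], [-1.08, 4.22], [0.17, 2.65], [-2.57, 2.57]. Speed limits (rad/s): [2.79, 2.79, 3.14, 3.14, 3.14, 3.14].

### API

Orientations are given as a rotation vector (axis times angle).
In Python, from workcell import arm, capture, get_calibration gives the robot as it stands.
- The arm moves only by the shell command python3 -m jog 'ROWS' [OPENING]. ROWS is JSON, one flat list of numbers, 4 for each row, row after row: the shift along the tool's x, y, z scaled (see below), then the turn about the tool's z scaled (see below). In form: [tx, ty, tz, roll, tx, ty, tz, roll, ...]. A call has 1 to 20 rows; each row is the pose to reach, as a shift and turn from the pose commanded when the call began, along the tool's axes at that moment; what a row does not reach only later rows make up. The controller multiplies each number of a shift by 0.6 m and each number of a turn by 120 degrees. A row lasts 1/10 s, in which the tool goes at most 50 mm and 8.59 degrees, less where a joint would pass 70% of its speed; a pose out of reach is approached as far as the arm can. A call with a number of a shift or a turn outside -1 to 1 is refused whole. A call with a gripper value outside its range is refused whole. OPENING is the opening, from 0 (shut) to 1 (fully open), set as the call begins (- or left out, the last holds). The fingers move at their own pace and stop on an object; the grip force is fixed at half the most. Time passes only in rows, so rows that repeat a pose let the fingers close. It gives the time, the measured TCP pose, the force, the opening and the grip force at its end, in the units of the state.
- arm.state(): the state, without advancing time (a new reading comes with each control period).
- capture(name): name is "side" or "top"; returns (picture, depth): 420x560x3 uint8, red, green, blue; 420x560 float32, m along the optical axis (not along the pixel's ray), 0 where there is no reading.
- get_calibration(name): a dict with "mtx" (3x3 intrinsics, pixels), "D" ([k1, k2, p1, p2, k3] as OpenCV has them; the pictures are not rectified), "origin" and "orientation" of the camera in the world. Camera axes: x right, y up, looking along -z (the intrinsics and any distortion apply to the point x, -y, -z); pixel columns grow to the right and rows downward; lengths in m; the calibration is good to about 2 mm. A picture is of the moment at which its call begins. get_calibration takes no time and is no camera call.
- arm.sign_off(): hands the job in; it is judged then, once.
The state is a dict: "clock": time; "joints": joint angles; "joint_vel": joint speeds; "joint_efforts": joint torques, N m; "eef_pos": TCP position; "tcp_rot": TCP orientation; "ft_force": force on the tool from outside, world axes, zero at the start; "moment": the same for the moment, N m; "width": finger opening in m; "finger_force": force on a finger pad.
Only numpy, scipy, OpenCV 4.12 (cv2) and the standard library are available. Lean on these libraries where they do the work, as an engineer would, in place of code of your own. Each camera call takes 0.05 s, during which the arm holds its last target. There are 200 camera calls.

## Working session

There is one attempt and no reset: what is moved stays moved. The work goes in short steps, Python scripts to look and compute and a shell command to move; the robot and the scene stay as the last step left them, time stands still between calls to the robot, and variables do not carry over. Pictures are saved under pics/ and viewed, at most 10 in all, crops included, and the job is handed in when it is done.

```bash
mkdir -p pics; ls
cat > h.py <<'E'
import numpy as np, cv2
from workcell import arm, capture, get_calibration
from scipy.spatial.transform import Rotation as R
def cal(n):
    c=get_calibration(n); o=np.array(c["orientation"],float)
    M=o if o.shape==(3,3) else R.from_rotvec(o).as_matrix()
    return np.array(c["mtx"],float),np.array(c["D"],float),np.array(c["origin"],float),M
def rays(n,uv):
    K,D,o,M=cal(n); p=cv2.undistortPoints(np.array(uv,float).reshape(-1,1,2),K,D).reshape(-1,2)
    return o,np.c_[p[:,0],-p[:,1],-np.ones(len(p))]@M.T   # camera depth 1 per unit
def onplane(n,uv,z):
    o,d=rays(n,uv); return o+d*((z-o[2])/d[:,2])[:,None]
def cloud(n,dep):
    h,w=dep.shape; v,u=np.mgrid[:h,:w]; o,d=rays(n,np.c_[u.ravel(),v.ravel()])
    return (o+d*dep.reshape(-1,1)).reshape(h,w,3)
def snap(n,tag):
    im,de=capture(n); cv2.imwrite(f"pics/{tag}.png",im[:,:,::-1]); np.savez(f"{tag}.npz",im=im,de=de); return im,de
E
python3 - <<'E'
from h import *
for n in("top","side"):
    print(n,get_calibration(n)); im,de=snap(n,n+"0")
print(arm.state())
E
```

```text
pics
top {'mtx': array([[510.67082191,   0.        , 286.23973744],
       [  0.        , 510.67082191, 213.36641068],
       [  0.        ,   0.        ,   1.        ]]), 'D': array([-0.07475904,  0.        ,  0.        ,  0.        ,  0.        ]), 'origin': array([0.34604282, 0.00615232, 1.17959682]), 'orientation': array([ 0.10901788, -0.08861317, -1.56716454])}
side {'mtx': array([[475.89598544,   0.        , 280.21086649],
       [  0.        , 475.89598544, 208.75890313],
       [  0.        ,   0.        ,   1.        ]]), 'D': array([-0.07538607,  0.        ,  0.        ,  0.        ,  0.        ]), 'origin': array([0.19904599, 0.57912453, 0.83775514]), 'orientation': array([ 0.20872692, -0.92970957, -2.53877613])}
{'clock': 0.1, 'joints': array([-1.24509277e+00,  8.78702218e-02,  1.37214804e+00,  7.05117082e-06,
        1.68364416e+00, -1.03099968e-01]), 'joint_vel': array([-0.00054814, -0.0005263 , -0.00453432, -0.00117026,  0.00153973,
       -0.00079222]), 'joint_efforts': array([ 2.63148540e-03, -3.53013289e+01, -3.14218640e+01, -2.18739501e-04,
        7.93063460e-03, -6.58205693e-06]), 'eef_pos': array([ 0.2285069 , -0.49969734,  0.20273942]), 'tcp_rot': array([-3.06765137e+00, -6.67977843e-01,  3.49948210e-04]), 'ft_force': array([ 0.46503757,  0.42435708, -0.44668745]), 'moment': array([-0.06824887, -0.00316721,  0.00172813]), 'finger_force': 0.0, 'width': 0.0852727386931686}
```

View pics/top0.png

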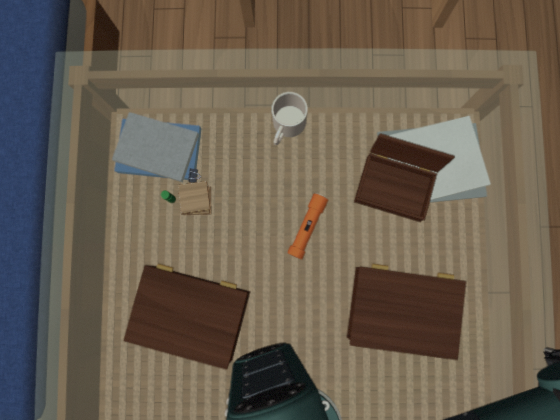

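View pics/side0.png

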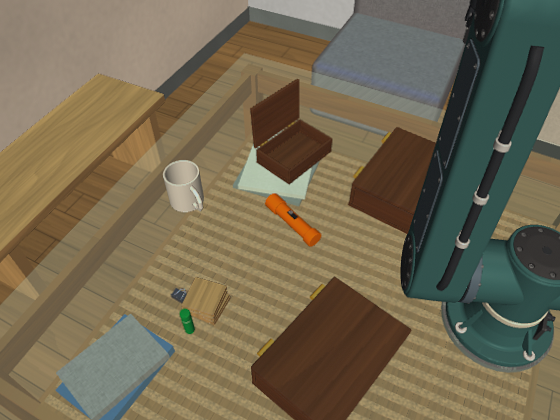

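The top view shows the open box at about (395,190), on the right (−y), with the lid up behind it. The stack is at (194,198), the green balm on its left at (168,197), and the clip behind it at (193,175). The two big closed boxes are decoys. The side view agrees.

Run:
```python
from h import *
for n in("top","side"):
    d=np.load(n+"0.npz"); P=cloud(n,d["de"]); im=d["im"]
    c=onplane("top",[[194,198]],.04)[0]
    near=(np.hypot(P[...,0]-c[0],P[...,1]-c[1])<.11)&(d["de"]>0)
    if n=="top": print("table z",np.median(P[200:260,230:270,2]),"c",c)
    hsv=cv2.cvtColor(im,cv2.COLOR_RGB2HSV)
    g=near&(hsv[...,0]>45)&(hsv[...,0]<85)&(hsv[...,1]>120)
    q=P[g]; t=q[q[:,2]>q[:,2].max()-.006]; print(n,"balm",g.sum(),q.mean(0),"top",t.mean(0))
    near2=np.hypot(P[...,0]-c[0],P[...,1]-c[1])<.055
    m=near2&~cv2.dilate(g.astype(np.uint8),np.ones((3,3))).astype(bool)
    z=P[...,2][m]; print("z hist",np.histogram(z,np.arange(-.005,.06,.005)))
    for lo,hi in((.035,.046),):
        q=P[m&(P[...,2]>lo)&(P[...,2]<hi)]
        r=cv2.minAreaRect((q[:,:2]*1000).astype(np.float32)); print("rect mm",r,len(q),np.median(q[:,2]))
    dk=(np.hypot(P[...,0]-c[0],P[...,1]-c[1])<.085)&(P[...,2]<.025)&(P[...,2]>.004)&(hsv[...,1]<110)&(hsv[...,2]<110)
    q=P[dk]; print("clip",len(q),q.min(0),q.max(0)) if len(q) else 0
    # box
    b=onplane("top",[[395,190]],.02)[0]
    br=(hsv[...,0]<14)&(hsv[...,2]<110)&(hsv[...,1]>80)&(np.hypot(P[...,0]-b[0],P[...,1]-b[1])<.14)
    q=P[br]; print("box pts",len(q),"b",b,np.histogram(q[:,2],np.arange(-.01,.18,.01))[0])
    rim=q[(q[:,2]>.040)&(q[:,2]<.050)]; r=cv2.minAreaRect((rim[:,:2]*1000).astype(np.float32)); print("rim",r,cv2.boxPoints(r))
    lid=q[q[:,2]>.06]; m0=lid.mean(0); u,s,vt=np.linalg.svd(lid-m0,full_matrices=0); print("lid c",m0,"n",vt[2],"axis",vt[0],vt[1],"zmax",lid[:,2].max())
im=np.load("top0.npz")["im"]; a=cv2.resize(im[155:235,140:240,::-1],(500,400),interpolation=cv2.INTER_CUBIC)
b=cv2.resize(np.load("side0.npz")["im"][265:345,160:240,::-1],(400,400),interpolation=cv2.INTER_CUBIC)
cv2.imwrite("pics/crop.png",cv2.resize(np.hstack([a,b]),(800,356)))
```

```text
table z 0.0009550991682243382 c [0.52526253 0.23054347 0.04      ]
top balm 85 [0.52728785 0.2869949  0.05578051] top [0.52774611 0.28905948 0.07041431]
z hist (array([210, 428,  57,  60,  29,  30,  17,  21, 266, 548,  36,   0]), array([-0.005,  0.   ,  0.005,  0.01 ,  0.015,  0.02 ,  0.025,  0.03 ,
        0.035,  0.04 ,  0.045,  0.05 ,  0.055]))
rect mm ((528.1207885742188, 231.580322265625), (66.49565887451172, 66.80377197265625), 7.943064212799072) 842 0.040999013602874834
clip 176 [0.49107596 0.19839746 0.00401774] [0.6049826  0.29492885 0.0243418 ]
box pts 5093 b [ 0.54716053 -0.22911297  0.02      ] [  11 2353  304  181  201  562   71  107  111  109  118  110  121  122
  126  131  142  213]
rim ((552.5943603515625, -227.59750366210938), (160.22198486328125, 114.26469421386719), 72.79258728027344) [[ 474.3199  -287.2212 ]
 [ 583.47015 -321.0243 ]
 [ 630.86884 -167.97382]
 [ 521.71857 -134.17072]]
lid c [ 0.61070694 -0.24376063  0.12007407] n [-0.95542509  0.28846484  0.06285644] axis [-0.28973956 -0.95703017 -0.01200975] [-0.05669112  0.02968641 -0.99795032] zmax 0.169021971552
[... 345 characters left out ...]
41259765625, 68.80738830566406), 8.547435760498047) 1077 0.03862610294601998
clip 131 [0.52273334 0.23051457 0.00413585] [0.60000773 0.29740808 0.01682291]
box pts 4704 b [ 0.54716053 -0.22911297  0.02      ] [   5 1200  375  392  424  420  137  155  148  150  153  156  169  157
  174  176  195  118]
rim ((553.0130615234375, -228.83985900878906), (161.17120361328125, 119.53325653076172), 71.47408294677734) [[ 470.73877 -286.25964]
 [ 584.0778  -324.23938]
 [ 635.28735 -171.42007]
 [ 521.9483  -133.44034]]
lid c [ 0.61084656 -0.24079654  0.11555158] n [ 0.95285223 -0.29910283 -0.05108948] axis [-0.29921003 -0.95417015  0.00571636] [ 0.05045784 -0.00983964  0.99867772] zmax 0.16475557115937745
```

View pics/crop.png

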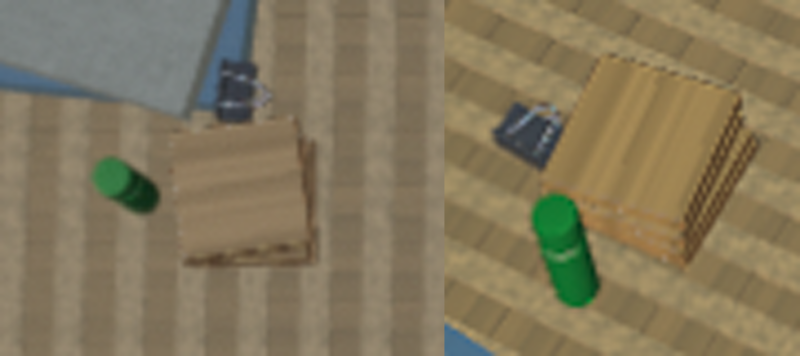

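The crop shows the coasters stacked with only a few mm of offset. The balm is on the +y side and the clip is on the far (+x) side. Both views put the top coaster at (0.528, 0.231), with sides 66–68 mm and a yaw of about 8.2°. The box centre is at (0.553, −0.228), with its x axis at a yaw of about −17.5°. I'll grip along the coaster's x, with one finger above the clip.

```bash
cat >> h.py <<'E'
def go(x,y,z,yaw):
    """print shift/turn (scaled) to bring TCP to x,y,z with tool y axis at yaw deg (mod 180)"""
    s=arm.state(); T=R.from_rotvec(s["tcp_rot"]).as_matrix(); p=np.array(s["eef_pos"])
    d=T.T@(np.array([x,y,z])-p); cur=np.degrees(np.arctan2(T[1,1],T[0,1]))
    for a in ((yaw-cur+90)%180-90,):
        for t in (a,a-180*np.sign(a)): print("shift",np.round(d/.6,4),"roll",round(-t/120,4),"rows>=",round(max(np.linalg.norm(d)/.05,abs(t)/8.59),1))
def st():
    s=arm.state(); T=R.from_rotvec(s["tcp_rot"]).as_matrix()
    print("t",round(s["clock"],2),"p",np.round(s["eef_pos"],4),"yaw",round(np.degrees(np.arctan2(T[1,1],T[0,1])),2),"tilt z",np.round(T[:,2],3),"F",np.round(s["ft_force"],2),"w",round(s["width"],4),"ff",round(s["finger_force"],2),"q",np.round(s["joints"],2))
E
python3 -c "
from h import *
print(arm.finger_overhang); st(); go(.528,.231,.14,8.2)"
```

```text
0.011
t 0.1 p [ 0.2285 -0.4997  0.2027] yaw -65.43 tilt z [-0.001  0.002 -1.   ] F [ 0.47  0.42 -0.45] w 0.0853 ff 0.0 q [-1.25  0.09  1.37  0.    1.68 -0.1 ]
shift [ 0.9603 -0.8998  0.1066] roll -0.6136 rows>= 15.8
shift [ 0.9603 -0.8998  0.1066] roll 0.8864 rows>= 15.8
```

```bash
python3 -m jog '[0.96,-0.9,0,-0.6136,0.96,-0.9,0,-0.6136,0.96,-0.9,0,-0.6136,0.96,-0.9,0,-0.6136,0.96,-0.9,0,-0.6136,0.96,-0.9,0,-0.6136,0.96,-0.9,0,-0.6136,0.96,-0.9,0,-0.6136,0.96,-0.9,0,-0.6136,0.96,-0.9,0,-0.6136,0.96,-0.9,0,-0.6136,0.96,-0.9,0,-0.6136,0.96,-0.9,0,-0.6136,0.96,-0.9,0,-0.6136,0.96,-0.9,0,-0.6136,0.96,-0.9,0,-0.6136,0.96,-0.9,0,-0.6136,0.96,-0.9,0.1066,-0.6136,0.96,-0.9,0.1066,-0.6136,0.96,-0.9,0.1066,-0.6136]' 1
python3 - <<'E'
from h import *
st(); im,de=snap("side","s1"); P=cloud("side",de); st()
cv2.imwrite("pics/s1c.png",cv2.resize(im[130:350,120:340,::-1],(600,600)))
p=np.array(arm.state()["eef_pos"])
# finger pts near tool: use points between z .06 and .2 near tcp
m=(np.hypot(P[...,0]-p[0],P[...,1]-p[1])<.07)&(P[...,2]>.075)
q=P[m]; print(len(q),"lowest z rel TCP",np.sort(q[:,2])[[0,3,10,30]]-p[2])
E
```

```text
clock: 2.1
eef_pos: [0.5253, 0.2288, 0.1357]
tcp_rot: [-2.055, -2.37, 0.012]
ft_force: [0.2, -0.1, 0.2]
width: 0.0849
finger_force: 0.0
t 2.1 p [0.5253 0.2288 0.1357] yaw 8.16 tilt z [-0.009 -0.003 -1.   ] F [ 0.19 -0.09  0.16] w 0.0849 ff 0.0 q [ 0.31  0.17  1.42 -0.    1.57  0.17]
t 2.15 p [0.527  0.2293 0.1386] yaw 8.15 tilt z [-0.003 -0.001 -1.   ] F [ 0.19 -0.04  0.58] w 0.0854 ff 0.0 q [ 0.31  0.17  1.41 -0.    1.57  0.17]
13164 lowest z rel TCP [0.0358883  0.03754401 0.03942115 0.04351656]
```

View pics/s1c.png

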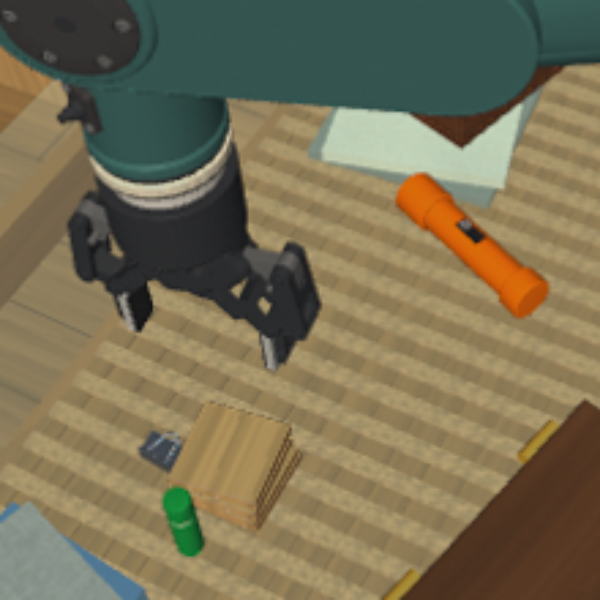

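The crop shows the open jaws above the stack. The near fingertip is at (273,368) and the far one at (135,330). I'll work out their heights from rays and depth.

Run:
```python
from h import *
s=arm.state(); p=np.array(s["eef_pos"]); T=R.from_rotvec(s["tcp_rot"]).as_matrix(); y=T[:,1]; x=T[:,0]
d=np.load("s1.npz")["de"]; P=cloud("side",d)
for uv in ((120+273/2.727,130+366/2.727),(120+135/2.727,130+328/2.727)):
    o,r=rays("side",[uv]); r=r[0]
    # vertical plane through tool axis containing y (normal x)
    for off in (-.011,0,.011):
        t=((p+x*off-o)@x)/(r@x); X=o+t*r; print(off,"X",X.round(4),"along y",((X-p)@y).round(4),"z rel",(X[2]-p[2]).round(4))
    u,v=map(int,uv); print(P[v-3,u],P[v-6,u],P[v-9,u])
```

```text
-0.011 X [0.4906 0.213  0.1464] along y -0.0383 z rel 0.0078
0 X [0.4827 0.223  0.1653] along y -0.0448 z rel 0.0267
0.011 X [0.4747 0.233  0.1841] along y -0.0514 z rel 0.0455
[0.47508261 0.23145645 0.19124319] [0.47558986 0.22955113 0.19705634] [0.47623544 0.22748202 0.20249426]
-0.011 X [0.5874 0.2269 0.1445] along y 0.0594 z rel 0.0059
0 X [0.5768 0.2365 0.1634] along y 0.0503 z rel 0.0248
0.011 X [0.5662 0.2461 0.1823] along y 0.0411 z rel 0.0437
[0.56595753 0.24528767 0.19093859] [0.56691625 0.24251892 0.19545209] [0.56771372 0.23990787 0.20022038]
```

Both the depth and the rays put the fingertips at z≈0.175–0.18, which is higher than the spec implies. I'll go down partway, with the jaws slightly closed, and measure again.

```bash
cat > tip.py <<'E'
from h import *
import sys
st(); im,de=snap("side",sys.argv[1]); P=cloud("side",de); s=arm.state(); p=np.array(s["eef_pos"]); T=R.from_rotvec(s["tcp_rot"]).as_matrix()
q=(P-p)@T; hsv=cv2.cvtColor(im,cv2.COLOR_RGB2HSV)
for sg in(-1,1):
    m=(np.abs(q[...,0])<.014)&(sg*q[...,1]>.025)&(sg*q[...,1]<.062)&(q[...,2]>-.08)&(q[...,2]<.02)&(P[...,2]>.046)
    v=np.sort(q[...,2][m])[::-1]; print("finger",sg,m.sum(),"fwd-most tool z",v[[0,2,5,10]] if m.sum()>10 else v)
E
python3 -c "
from h import *
go(.528,.231,.08,8.2)"
```

```text
shift [0.0026 0.0025 0.0977] roll -0.0004 rows>= 1.2
shift [0.0026 0.0025 0.0977] roll 1.4996 rows>= 20.9
```

```bash
python3 -m jog '[0.0026,0.0025,0.05,0,0.0026,0.0025,0.09,0,0.0026,0.0025,0.09,0,0.0026,0.0025,0.09,0]' 1; python3 tip.py s2
```

```text
clock: 2.55
eef_pos: [0.5303, 0.232, 0.0879]
tcp_rot: [2.057, 2.373, 0.003]
ft_force: [1.3, 0.1, -0.1]
width: 0.0857
finger_force: 0.0
t 2.55 p [0.5303 0.232  0.0879] yaw 8.16 tilt z [ 0.002  0.001 -1.   ] F [ 1.33  0.13 -0.06] w 0.0857 ff 0.0 q [ 0.31  0.2   1.48 -0.    1.46  0.17]
finger -1 108 fwd-most tool z [-0.03966456 -0.04398709 -0.04538957 -0.04746357]
finger 1 137 fwd-most tool z [-0.03808008 -0.03935785 -0.0406983  -0.04339424]
```

```bash
python3 -c "
import cv2; im=cv2.imread('pics/s2.png'); cv2.imwrite('pics/s2c.png',cv2.resize(im[180:340,120:280],(600,600)))"
```

```text
(no output)
```

View pics/s2c.png

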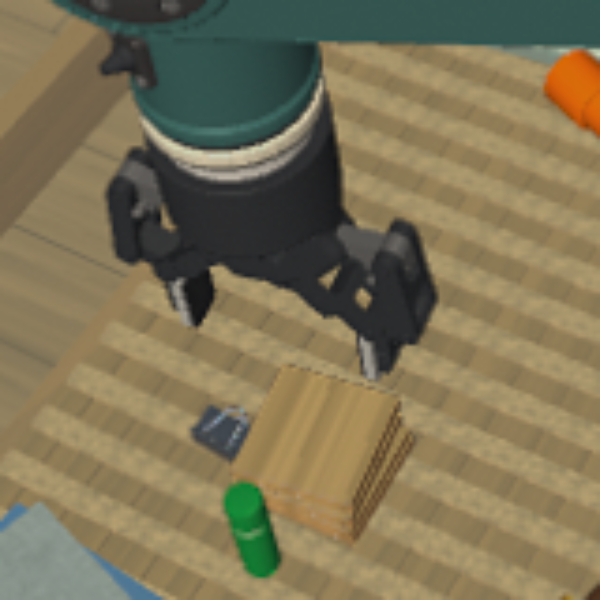

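The jaws are above the stack and the near tip is at crop (375,378). I'll project the TCP and the expected tips into this view to test the depth reading.

```bash
cat >> h.py <<'E'
def proj(n,X):
    K,D,o,M=cal(n); c=(np.atleast_2d(X)-o)@M; c=c*[1,-1,-1]
    return cv2.projectPoints(c,np.zeros(3),np.zeros(3),K,D)[0].reshape(-1,2)
E
python3 - <<'E'
from h import *
s=arm.state(); p=np.array(s["eef_pos"]); T=R.from_rotvec(s["tcp_rot"]).as_matrix()
for z in(.011,0,-.015,-.03,-.045):
    print(z,[((proj("side",p+T@[0,a,z])[0]-[120,180])*3.75).round(0) for a in(-.05,.05)])
p4=np.array([[.528,.231,.04],[.528,.29,.068]]); print((proj("side",p4)-[120,180])*3.75)
t=np.load("s2.npz")["de"]; P=cloud("side",t)
print("tip depth pts",[(np.round(P[v,u],3)) for u,v in((219,277),(220,279),(171,263),(172,260))])
E
```

```text
0.011 [array([392., 420.]), array([206., 364.])]
0 [array([390., 408.]), array([203., 352.])]
-0.015 [array([388., 392.]), array([198., 336.])]
-0.03 [array([385., 376.]), array([192., 319.])]
-0.045 [array([382., 358.]), array([187., 301.])]
[[313.55921949 430.73662993]
 [241.42544941 497.79220592]]
tip depth pts [array([0.48 , 0.235, 0.143]), array([0.479, 0.234, 0.137]), array([0.572, 0.246, 0.14 ]), array([0.571, 0.243, 0.146])]
```

```bash
python3 -m jog '[-0.002,-0.002,0.03,0,-0.002,-0.002,0.06,0,-0.002,-0.002,0.06,0,-0.002,-0.002,0.06,0]' 0.9; python3 tip.py s3;  python3 -c "
import cv2; im=cv2.imread('pics/s3.png'); cv2.imwrite('pics/s3c.png',cv2.resize(im[220:340,140:260],(600,600)))"
```

```text
clock: 3.0
eef_pos: [0.5293, 0.231, 0.0518]
tcp_rot: [2.056, 2.373, 0.004]
ft_force: [1.0, -0.2, -0.3]
width: 0.0766
finger_force: 0.0
t 3.0 p [0.5293 0.231  0.0518] yaw 8.19 tilt z [ 0.003  0.001 -1.   ] F [ 0.97 -0.17 -0.26] w 0.0766 ff 0.0 q [ 0.31  0.22  1.52 -0.    1.39  0.17]
finger -1 101 fwd-most tool z [-0.0373104  -0.04075023 -0.04254826 -0.04571848]
finger 1 132 fwd-most tool z [-0.03436143 -0.03767315 -0.03851339 -0.04015363]
```

View pics/s3c.png

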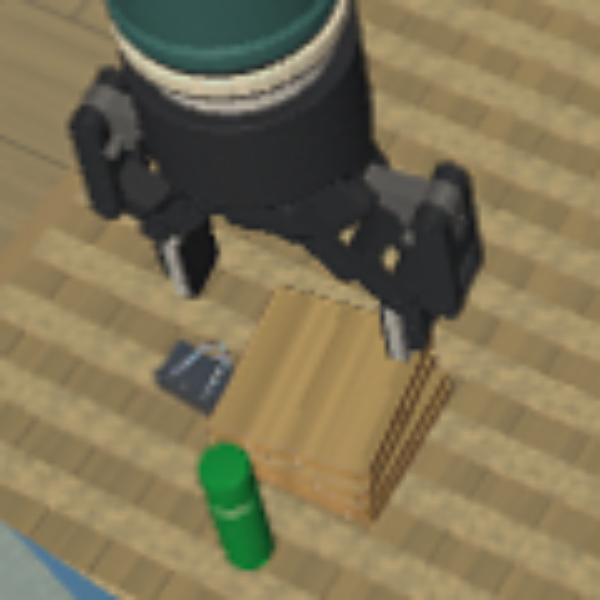

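The tips are clearly still well above the stack: near tip at (402,360), far tip at (190,297) in the crop. So the visible fingertips sit about 30 mm behind where the reported TCP implies. I'll check their lateral symmetry, then continue.

Run:
```python
from h import *
s=arm.state(); p=np.array(s["eef_pos"]); T=R.from_rotvec(s["tcp_rot"]).as_matrix(); P=cloud("side",np.load("s3.npz")["de"])
for nm,uv in(("near",(140+402/5,220+359/5)),("far",(140+188/5,220+297/5))):
    for z in(.075,.085,.095): print(nm,z,"tool xyz",((onplane("side",[uv],z)[0]-p)@T).round(4))
    u,v=int(round(uv[0])),int(round(uv[1]))
    for dv in(1,2,4): print("  depth",((P[v-dv,u]-p)@T).round(4))
c=(P[...,2]>.033)&(P[...,2]<.046)&(np.hypot(P[...,0]-.528,P[...,1]-.231)<.05); print(P[c].mean(0))
```

```text
near 0.075 tool xyz [ 0.0017 -0.0404 -0.023 ]
near 0.085 tool xyz [ 0.0068 -0.0434 -0.033 ]
near 0.095 tool xyz [ 0.0119 -0.0465 -0.043 ]
  depth [ 0.0109 -0.0454 -0.0435]
  depth [ 0.0101 -0.0453 -0.0457]
  depth [ 0.0094 -0.0455 -0.0516]
far 0.075 tool xyz [ 0.0024  0.0459 -0.0227]
far 0.085 tool xyz [ 0.0075  0.0417 -0.0327]
far 0.095 tool xyz [ 0.0126  0.0375 -0.0427]
  depth [ 0.0091  0.0386 -0.0416]
  depth [ 0.0076  0.0391 -0.0425]
  depth [ 0.0082  0.0373 -0.0511]
[0.52795943 0.23404997 0.03854921]
```

```bash
python3 -m jog '[-0.002,-0.002,0.02,0,-0.002,-0.002,0.04,0,-0.002,-0.002,0.04,0,-0.002,-0.002,0.04,0]' 0.9; python3 tip.py s4;  python3 -c "
import cv2; im=cv2.imread('pics/s4.png'); cv2.imwrite('pics/s4c.png',cv2.resize(im[220:340,140:260],(600,600)))"
```

```text
clock: 3.45
eef_pos: [0.5266, 0.2292, 0.0249]
tcp_rot: [-2.056, -2.374, 0.003]
ft_force: [0.2, -0.3, -0.4]
width: 0.077
finger_force: 0.0
t 3.45 p [0.5266 0.2292 0.0249] yaw 8.2 tilt z [-0.002 -0.001 -1.   ] F [ 0.23 -0.28 -0.43] w 0.077 ff 0.0 q [ 0.31  0.24  1.56 -0.    1.34  0.17]
finger -1 94 fwd-most tool z [-0.03620717 -0.03710795 -0.0418755  -0.04401983]
finger 1 122 fwd-most tool z [-0.03691521 -0.03703773 -0.03821387 -0.04027535]
```

View pics/s4c.png

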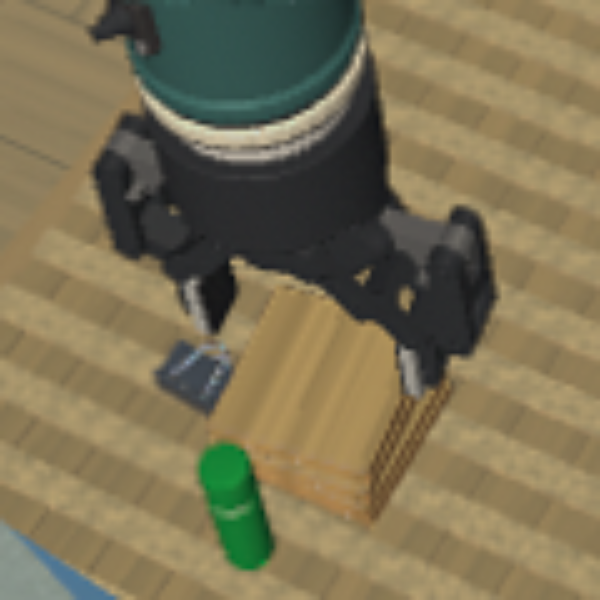

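The near tip is at (412,393) and the far tip at (208,328), both still about 60 mm above the table. There is no contact, and the tip offset is consistently −37 mm. Next I'll go to TCP z≈0.002, so the tips are about 36–38 mm up, and close.

```bash
python3 -m jog '[0.002,0.0015,0.02,0,0.002,0.0015,0.037,0,0.002,0.0015,0.037,0,0.002,0.0015,0.037,0]' 0.9; python3 tip.py s5; python3 -c "
import cv2; im=cv2.imread('pics/s5.png'); cv2.imwrite('pics/s5c.png',cv2.resize(im[220:340,140:260],(600,600)))"
```

```text
clock: 3.9
eef_pos: [0.5274, 0.2306, 0.0028]
tcp_rot: [-2.056, -2.374, 0.002]
ft_force: [-0.2, -0.2, 0.3]
width: 0.077
finger_force: 0.0
t 3.9 p [0.5274 0.2306 0.0028] yaw 8.21 tilt z [-0.002 -0.001 -1.   ] F [-0.15 -0.16  0.28] w 0.077 ff 0.0 q [ 0.31  0.27  1.57 -0.    1.3   0.17]
finger -1 79 fwd-most tool z [-0.0426702  -0.04518604 -0.04559663 -0.04708282]
finger 1 99 fwd-most tool z [-0.04274943 -0.04328229 -0.04396012 -0.04541382]
```

View pics/s5c.png

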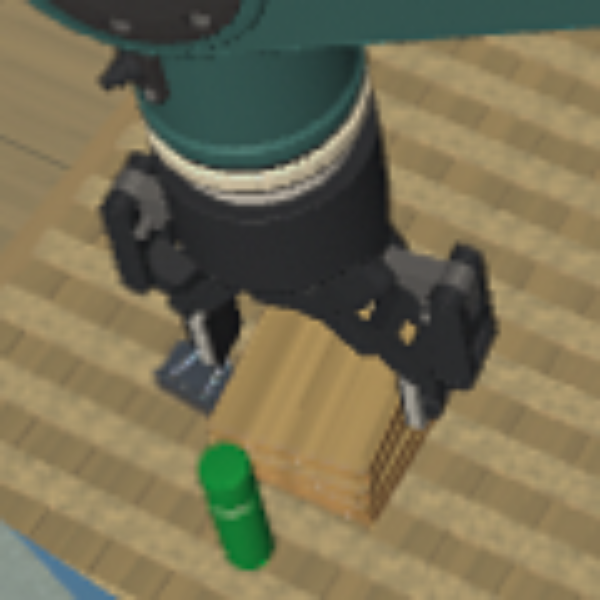

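Both tips now straddle the stack edges, near tip at (425,428) and far tip at (215,365). I'll check their heights using the known jaw half-width.

Run:
```python
from h import *
s=arm.state(); p=np.array(s["eef_pos"]); T=R.from_rotvec(s["tcp_rot"]).as_matrix(); P=cloud("side",np.load("s5.npz")["de"])
q=(P-p)@T
for sg in(-1,1):
    m=(q[...,0]>.003)&(q[...,0]<.014)&(sg*q[...,1]>.0365)&(sg*q[...,1]<.062)&(P[...,2]>.018)
    im=np.load("s5.npz")["im"]; g=im.max(2).astype(int)-im.min(2)<28  # grey/black finger only
    v=np.sort(P[...,2][m&g]); print(sg,v[:8].round(4))
for uv in((140+425/5,220+426/5),(140+212/5,220+363/5)):
    for z in(.03,.035,.04,.045,.05): print(z,((onplane("side",[uv],z)[0]-p)@T).round(4))
```

```text
-1 [0.0381 0.044  0.044  0.0455 0.046  0.0465 0.0485 0.0489]
1 [0.0391 0.0413 0.0421 0.0425 0.0437 0.0449 0.0456 0.0461]
0.03 [ 0.0032 -0.0441 -0.0266]
0.035 [ 0.0056 -0.0455 -0.0316]
0.04 [ 0.008  -0.047  -0.0366]
0.045 [ 0.0104 -0.0484 -0.0416]
0.05 [ 0.0128 -0.0498 -0.0466]
0.03 [ 0.0038  0.0448 -0.0267]
0.035 [ 0.0062  0.0428 -0.0317]
0.04 [ 0.0086  0.0409 -0.0367]
0.045 [ 0.011   0.0389 -0.0417]
0.05 [ 0.0134  0.0369 -0.0467]
```

```bash
python3 -m jog '[0.001,0.001,0.005,0,0.001,0.001,0.005,0]' 0.9 >/dev/null; python3 -m jog '[0,0,0,0,0,0,0,0,0,0,0,0,0,0,0,0,0,0,0,0,0,0,0,0]' 0.6; python3 -c "
from h import *
st()"
```

```text
clock: 4.75
eef_pos: [0.5292, 0.2316, 0.0015]
tcp_rot: [2.056, 2.374, 0.002]
ft_force: [0.6, -0.4, 5.5]
width: 0.0637
finger_force: 66.2
t 4.75 p [0.5292 0.2316 0.0015] yaw 8.2 tilt z [ 0.002  0.001 -1.   ] F [ 0.61 -0.39  5.54] w 0.0637 ff 66.24 q [ 0.31  0.27  1.57 -0.    1.3   0.17]
```

```bash
python3 -m jog '[0,0,-0.02,0,0,0,-0.05,0,0,0,-0.1,0,0,0,-0.17,0,0,0,-0.17,0,0,0,-0.17,0,0,0,-0.17,0]' 0.6
python3 - <<'E'
from h import *
st(); im,de=snap("side","s6"); it,dt=snap("top","t6")
P=cloud("top",dt); m=(np.hypot(P[...,0]-.528,P[...,1]-.231)<.055)&(P[...,2]<.06)
print("top under z",np.histogram(P[...,2][m],np.arange(-.005,.061,.005))[0])
P=cloud("side",de); m=(np.hypot(P[...,0]-.528,P[...,1]-.231)<.055)&(P[...,2]<.06)
print("side",np.histogram(P[...,2][m],np.arange(-.005,.061,.005))[0])
hsv=cv2.cvtColor(im,cv2.COLOR_RGB2HSV); g=(hsv[...,0]>10)&(hsv[...,0]<25)
m=(np.hypot(P[...,0]-.528,P[...,1]-.231)<.06)&(P[...,2]>.06)&(P[...,2]<.2)&g; z=P[m]; print("held",len(z),z[:,2].min(),z[:,2].max())
m=(np.hypot(P[...,0]-.528,P[...,1]-.231)<.055)&(P[...,2]>.026)&(P[...,2]<.036); print(P[m].mean(0),cv2.minAreaRect((P[m][:,:2]*1000).astype(np.float32)))
cv2.imwrite("pics/s6c.png",cv2.resize(im[170:350,120:300,::-1],(600,600)))
E
```

```text
clock: 5.45
eef_pos: [0.5273, 0.231, 0.101]
tcp_rot: [-2.056, -2.373, 0.005]
ft_force: [0.4, -0.2, -0.5]
width: 0.0635
finger_force: 65.8
t 5.45 p [0.5273 0.231  0.101 ] yaw 8.2 tilt z [-0.003 -0.001 -1.   ] F [ 0.41 -0.22 -0.52] w 0.0635 ff 65.8 q [ 0.31  0.19  1.46 -0.    1.49  0.17]
top under z [127 235  35  32  17  30  74 122   6   0   0   0   0]
side [460 185  70  86  83  54 794 183   0   1   0   0   2]
held 1147 0.1261248586558168 0.1994345231496707
[0.52406629 0.23619181 0.0287727 ] ((525.8558959960938, 242.42739868164062), (66.54338073730469, 86.46675872802734), 6.708584308624268)
```

View pics/s6c.png

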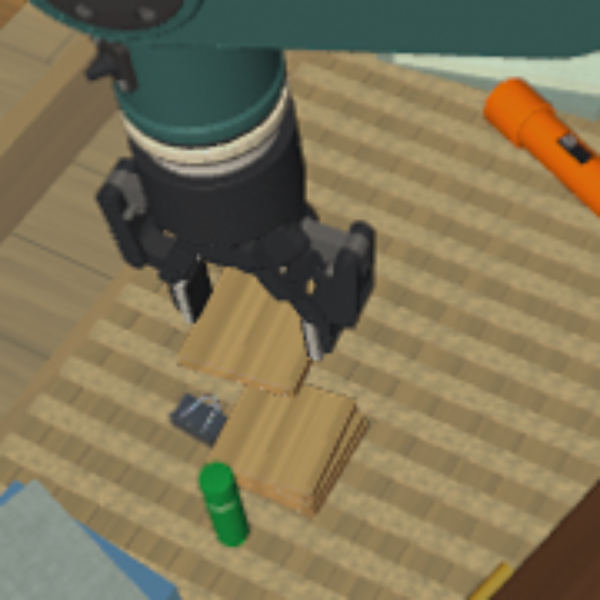

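It holds exactly one coaster: the stack top now reads about 0.029 and the width is steady. Before lowering near the lid, I'll check the wrist's reach ahead of the tool axis.

Run:
```python
from h import *
s=arm.state(); p=np.array(s["eef_pos"]); q1=s["joints"][0]
for n,f in(("side","s6"),("top","t6")):
    P=cloud(n,np.load(f+".npz")["de"]); d=P-p; r=np.array([np.cos(q1),np.sin(q1)])
    rad=d[...,:2]@r; lat=d[...,:2]@[-r[1],r[0]]
    for lo in np.arange(.03,.36,.03):
        m=(d[...,2]>lo)&(d[...,2]<lo+.03)&(abs(lat)<.12)&(abs(rad)<.2)
        if m.sum()>20: print(n,"z",lo.round(2),"rad max",np.percentile(rad[m],99.5).round(3),"lat",lat[m].min().round(3),lat[m].max().round(3))
st(); go(.549,-.227,.101,72.5)
```

```text
side z 0.03 rad max 0.044 lat -0.034 0.037
side z 0.06 rad max 0.064 lat -0.019 0.023
side z 0.09 rad max 0.068 lat -0.018 0.024
side z 0.12 rad max 0.068 lat -0.023 0.024
side z 0.15 rad max 0.03 lat -0.012 0.039
side z 0.18 rad max 0.033 lat -0.019 0.038
side z 0.21 rad max 0.032 lat -0.014 0.038
side z 0.24 rad max 0.026 lat -0.009 0.04
side z 0.27 rad max 0.03 lat 0.017 0.041
side z 0.3 rad max 0.033 lat -0.043 0.062
side z 0.33 rad max 0.04 lat -0.044 0.064
top z 0.03 rad max 0.029 lat -0.037 0.037
top z 0.12 rad max -0.034 lat 0.006 0.026
top z 0.15 rad max 0.009 lat -0.036 0.026
top z 0.18 rad max -0.021 lat -0.004 0.032
top z 0.21 rad max -0.014 lat -0.011 0.034
top z 0.24 rad max -0.024 lat -0.015 0.026
top z 0.27 rad max -0.026 lat -0.021 0.022
top z 0.3 rad max -0.023 lat -0.059 0.042
top z 0.33 rad max 0.03 lat -0.061 0.043
t 5.55 p [0.5271 0.2309 0.1004] yaw 8.2 tilt z [-0.004 -0.001 -1.   ] F [-0.49 -0.6  -0.33] w 0.0636 ff 65.8 q [ 0.31  0.19  1.46 -0.    1.49  0.17]
shift [-7.607e-01 -7.270e-02 -1.000e-04] roll -0.5358 rows>= 9.2
shift [-7.607e-01 -7.270e-02 -1.000e-04] roll 0.9642 rows>= 13.5
```

```bash
python3 -m jog '[-0.76,-0.0727,0,-0.5358,-0.76,-0.0727,0,-0.5358,-0.76,-0.0727,0,-0.5358,-0.76,-0.0727,0,-0.5358,-0.76,-0.0727,0,-0.5358,-0.76,-0.0727,0,-0.5358,-0.76,-0.0727,0,-0.5358,-0.76,-0.0727,0,-0.5358,-0.76,-0.0727,0,-0.5358,-0.76,-0.0727,0,-0.5358,-0.76,-0.0727,0,-0.5358,-0.76,-0.0727,0,-0.5358,-0.76,-0.0727,0,-0.5358]'
python3 - <<'E'
from h import *
st(); it,dt=snap("top","t7"); ims,ds=snap("side","s7")
P=cloud("side",ds); p=np.array(arm.state()["eef_pos"])
hsv=cv2.cvtColor(ims,cv2.COLOR_RGB2HSV); g=(hsv[...,0]>10)&(hsv[...,0]<25)&(hsv[...,2]>110)
m=g&(np.hypot(P[...,0]-p[0],P[...,1]-p[1])<.06)&(P[...,2]>.09)&(P[...,2]<.16); z=P[m]; print("held",len(z),z.min(0),z.max(0))
# coaster 3 now in clear view
P3=[]
for n,d in(("top",dt),("side",ds)):
    P=cloud(n,d); m=(np.hypot(P[...,0]-.5265,P[...,1]-.231)<.052)&(P[...,2]>.025)&(P[...,2]<.037)
    q=P[m]; print(n,"c3",cv2.minAreaRect((q[:,:2]*1000).astype(np.float32)),np.median(q[:,2]))
go(.549,-.227,-.02,72.5)
E
```

```text
clock: 6.85
eef_pos: [0.5498, -0.2249, 0.1015]
tcp_rot: [-0.477, -3.103, -0.002]
ft_force: [-0.9, 0.6, -0.7]
width: 0.064
finger_force: 65.8
t 6.85 p [ 0.5498 -0.2249  0.1015] yaw 72.54 tilt z [-0.002  0.002 -1.   ] F [-0.89  0.59 -0.69] w 0.064 ff 65.82 q [-0.48  0.23  1.42  0.    1.5  -1.75]
held 472 [ 0.5083293  -0.26568912  0.10821615] [ 0.60803561 -0.18448031  0.15979125]
top c3 ((526.3717651367188, 241.48626708984375), (67.30742645263672, 82.4552230834961), 7.640255451202393) 0.030912303130909313
side c3 ((526.4547119140625, 240.53839111328125), (66.76177978515625, 83.0638656616211), 6.964714050292969) 0.028662491768655374
shift [ 0.0005 -0.0046  0.2037] roll 0.0009 rows>= 2.4
shift [ 0.0005 -0.0046  0.2037] roll -1.4991 rows>= 20.9
```

```bash
python3 -m jog '[0,-0.003,0.05,0,0,-0.003,0.11,0,0,-0.003,0.15,0,0,-0.003,0.18,0,0,-0.003,0.195,0,0,-0.003,0.2,0,0,-0.003,0.203,0,0,-0.003,0.203,0]'
python3 - <<'E'
from h import *
st(); s=arm.state(); p=np.array(s["eef_pos"]); C=np.array([.553,-.228]); a=np.radians(-17.4); d=p[:2]-C
print("box xy",d@[np.cos(a),np.sin(a)],d@[-np.sin(a),np.cos(a)])
ims,ds=snap("side","s8"); it,dt=snap("top","t8")
for n,d in(("top",dt),("side",ds)):
    im=it if n=="top" else ims; hsv=cv2.cvtColor(im,cv2.COLOR_RGB2HSV); g=(hsv[...,0]>35)&(hsv[...,0]<90)&(hsv[...,1]>90)
    g=cv2.dilate(g.astype(np.uint8),np.ones((3,3)))>0
    P=cloud(n,d); m=~g&(np.hypot(P[...,0]-.5265,P[...,1]-.231)<.052)&(P[...,2]>.025)&(P[...,2]<.037)
    q=P[m]; print(n,"c3",cv2.minAreaRect((q[:,:2]*1000).astype(np.float32)),np.median(q[:,2]))
E
```

```text
clock: 7.75
eef_pos: [0.5507, -0.228, -0.018]
tcp_rot: [0.477, 3.103, -0.001]
ft_force: [0.2, 0.9, -0.3]
width: 0.0637
finger_force: 65.8
t 7.75 p [ 0.5507 -0.228  -0.018 ] yaw 72.52 tilt z [ 0.002 -0.001 -1.   ] F [ 0.23  0.88 -0.27] w 0.0637 ff 65.82 q [-0.49  0.33  1.54 -0.    1.27 -1.75]
box xy -0.002209666282676557 -0.0007378661347382772
top c3 ((527.6643676757812, 234.09375), (67.58885955810547, 67.62045288085938), 7.174067497253418) 0.031068934323308706
side c3 ((527.0493774414062, 232.90057373046875), (67.1212387084961, 67.8380126953125), 6.482647895812988) 0.02866288374628101
```

```bash
python3 -m jog '[0,0,0.005,0,0,0,0.005,0,0,0,0.005,0]'; python3 -m jog '[0,0,0,0,0,0,0,0,0,0,0,0]' 0.9; python3 -m jog '[0,0,-0.02,0,0,0,-0.06,0,0,0,-0.12,0,0,0,-0.2,0,0,0,-0.2,0,0,0,-0.2,0]'
python3 - <<'E'
from h import *
st()
C=np.array([.553,-.228]); a=np.radians(-17.4); ex=np.array([np.cos(a),np.sin(a)]); ey=np.array([-ex[1],ex[0]])
for n in("side","top"):
    im,de=snap(n,n[0]+"9"); P=cloud(n,de); hsv=cv2.cvtColor(im,cv2.COLOR_RGB2HSV)
    d=P[...,:2]-C; bx=d@ex; by=d@ey
    m=(hsv[...,0]>8)&(hsv[...,0]<26)&(hsv[...,2]>110)&(abs(bx)<.05)&(abs(by)<.075)&(P[...,2]<.06)&(P[...,2]>0)
    print(n,m.sum()); 
    if m.sum()>50: print("z",np.percentile(P[...,2][m],[5,50,95]),"bx",bx[m].min(),bx[m].max(),"by",by[m].min(),by[m].max(), cv2.minAreaRect((P[m][:,:2]*1000).astype(np.float32)))
go(.5273,.2335,.1,6.8)
E
```

```text
clock: 8.15
eef_pos: [0.5498, -0.2279, -0.0221]
tcp_rot: [0.478, 3.105, -0.0]
ft_force: [-0.7, 0.2, -0.4]
width: 0.0634
finger_force: 65.8
clock: 8.45
eef_pos: [0.5499, -0.228, -0.022]
tcp_rot: [0.478, 3.105, -0.0]
ft_force: [-0.2, 0.1, -0.7]
width: 0.0766
finger_force: 0.0
clock: 9.05
eef_pos: [0.5513, -0.2286, 0.1013]
tcp_rot: [0.477, 3.099, -0.003]
ft_force: [0.5, 0.1, -0.4]
width: 0.0767
finger_force: 0.0
t 9.05 p [ 0.5513 -0.2286  0.1013] yaw 72.5 tilt z [ 0.005 -0.003 -1.   ] F [ 0.47  0.08 -0.41] w 0.0767 ff 0.0 q [-0.49  0.23  1.42 -0.    1.49 -1.75]
side 479
z [0.01031837 0.01549155 0.01864757] bx -0.034233734710110715 0.03929967119102404 by -0.03544399057064658 0.0343890393306822 ((554.576171875, -228.8410186767578), (71.43994903564453, 71.06704711914062), 75.94605255126953)
top 291
z [0.01235323 0.01630105 0.0200425 ] bx -0.0363771120312121 0.023273722298921457 by -0.03133981577225562 0.03458147172166011 ((547.3478393554688, -224.4658660888672), (65.7987289428711, 59.63348388671875), 72.30035400390625)
shift [ 0.2658  0.7219 -0.0042] roll 0.5475 rows>= 9.2
shift [ 0.2658  0.7219 -0.0042] roll -0.9525 rows>= 13.3
```

Coaster 4 lies flat near the box centre with its top at z≈0.016. Next is coaster 3, at (0.5273, 0.2335) with a yaw of 6.8°.

```bash
python3 -m jog '[0.2658,0.7219,0,0.5475,0.2658,0.7219,0,0.5475,0.2658,0.7219,0,0.5475,0.2658,0.7219,0,0.5475,0.2658,0.7219,0,0.5475,0.2658,0.7219,0,0.5475,0.2658,0.7219,0,0.5475,0.2658,0.7219,0,0.5475,0.2658,0.7219,0,0.5475,0.2658,0.7219,0,0.5475,0.2658,0.7219,0,0.5475,0.2658,0.7219,0,0.5475,0.2658,0.7219,0,0.5475]' 0.9; python3 -m jog '[0,0,0.05,0,0,0,0.1,0,0,0,0.13,0,0,0,0.15,0,0,0,0.15,0,0,0,0.15,0]';  python3 -c "
from h import *
import time
st(); go(.5273,.2335,-.010,6.8)"
```

```text
clock: 10.45
eef_pos: [0.5273, 0.232, 0.0964]
tcp_rot: [-2.086, -2.348, 0.004]
ft_force: [0.7, -0.2, 1.0]
width: 0.0769
finger_force: 0.0
clock: 11.05
eef_pos: [0.5286, 0.2326, 0.0085]
tcp_rot: [2.087, 2.348, 0.001]
ft_force: [-0.1, 0.3, 0.4]
width: 0.0769
finger_force: 0.0
t 11.05 p [0.5286 0.2326 0.0085] yaw 6.73 tilt z [ 0.001  0.    -1.   ] F [-0.09  0.3   0.41] w 0.0769 ff 0.0 q [ 0.32  0.26  1.57 -0.    1.31  0.2 ]
shift [ 0.0018 -0.002   0.0308] roll -0.0006 rows>= 0.4
shift [ 0.0018 -0.002   0.0308] roll 1.4994 rows>= 20.9
```

```bash
python3 -m jog '[0.001,-0.001,0.01,0,0.001,-0.001,0.02,0,0.001,-0.001,0.031,0,0.001,-0.001,0.031,0,0.001,-0.001,0.031,0]'; python3 -m jog '[0,0,0,0,0,0,0,0,0,0,0,0,0,0,0,0,0,0,0,0]' 0.6; python3 -m jog '[0,0,-0.01,0,0,0,-0.03,0,0,0,-0.08,0,0,0,-0.14,0,0,0,-0.2,0,0,0,-0.2,0,0,0,-0.2,0]'
python3 - <<'E'
from h import *
st(); im,de=snap("side","s10"); P=cloud("side",de); p=np.array(arm.state()["eef_pos"])
hsv=cv2.cvtColor(im,cv2.COLOR_RGB2HSV); g=(hsv[...,0]>35)&(hsv[...,0]<90)&(hsv[...,1]>90); gg=cv2.dilate(g.astype(np.uint8),np.ones((3,3)))>0
m=~gg&(np.hypot(P[...,0]-.528,P[...,1]-.231)<.055)&(P[...,2]<.06)
print("under",np.histogram(P[...,2][m],np.arange(-.005,.061,.005))[0])
m=~gg&(hsv[...,0]>8)&(hsv[...,0]<26)&(np.hypot(P[...,0]-.528,P[...,1]-.231)<.055)&(P[...,2]>.09)&(P[...,2]<.2)&(hsv[...,2]>110); print("held",m.sum(),np.percentile(P[...,2][m],[0,2,50,98])-p[2])
q=P[g&(np.hypot(P[...,0]-.528,P[...,1]-.29)<.06)]; print("balm",q[q[:,2]>q[:,2].max()-.006].mean(0))
cv2.imwrite("pics/s10c.png",cv2.resize(im[170:350,120:300,::-1],(600,600)))
go(.550,-.2275,.115,72.5)
E
```

```text
clock: 11.55
eef_pos: [0.5271, 0.2337, -0.0111]
tcp_rot: [-2.085, -2.349, 0.001]
ft_force: [-1.0, -0.1, -0.2]
width: 0.077
finger_force: 0.0
clock: 12.05
eef_pos: [0.528, 0.234, -0.0099]
tcp_rot: [2.085, 2.348, 0.003]
ft_force: [0.6, 0.6, 4.4]
width: 0.0639
finger_force: 66.2
clock: 12.75
eef_pos: [0.5279, 0.2339, 0.1109]
tcp_rot: [2.085, 2.348, 0.004]
ft_force: [0.6, 0.5, -0.3]
width: 0.0637
finger_force: 65.9
t 12.75 p [0.5279 0.2339 0.1109] yaw 6.8 tilt z [ 0.003  0.001 -1.   ] F [ 0.61  0.51 -0.27] w 0.0637 ff 65.9 q [ 0.32  0.18  1.45 -0.    1.51  0.2 ]
under [544 208  73  82 823 174   0   0   0   0   0   0   0]
held 1036 [0.02909914 0.03424201 0.04073756 0.06162463]
balm [0.5007059  0.2735852  0.50426772]
shift [-0.7675 -0.0526 -0.0098] roll -0.5475 rows>= 9.2
shift [-0.7675 -0.0526 -0.0098] roll 0.9525 rows>= 13.3
```

View pics/s10c.png

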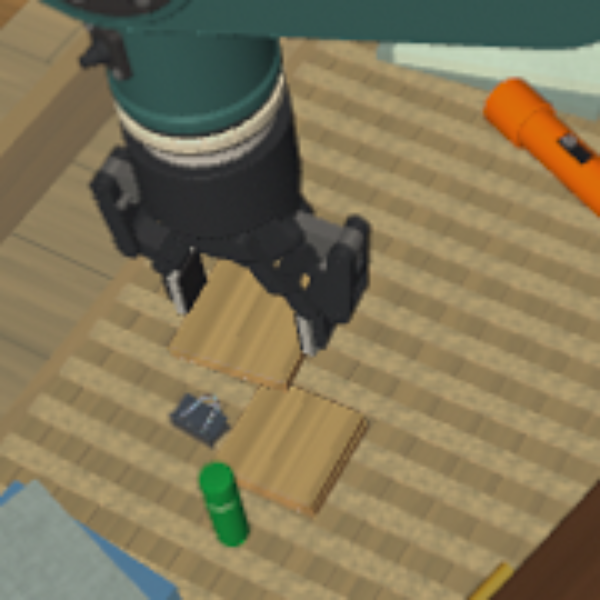

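Coaster 3 is held with two coasters left below. The balm at (222,505) and the clip at (200,418) are unmoved. Now to the box.

```bash
python3 -m jog '[-0.7675,-0.0526,0,-0.5475,-0.7675,-0.0526,0,-0.5475,-0.7675,-0.0526,0,-0.5475,-0.7675,-0.0526,0,-0.5475,-0.7675,-0.0526,0,-0.5475,-0.7675,-0.0526,0,-0.5475,-0.7675,-0.0526,0,-0.5475,-0.7675,-0.0526,0,-0.5475,-0.7675,-0.0526,0,-0.5475,-0.7675,-0.0526,0,-0.5475,-0.7675,-0.0526,0,-0.5475,-0.7675,-0.0526,0,-0.5475,-0.7675,-0.0526,0,-0.5475]'; python3 -m jog '[0,0,0.05,0,0,0,0.11,0,0,0,0.15,0,0,0,0.17,0,0,0,0.18,0,0,0,0.19,0,0,0,0.19,0]'; python3 -c "
from h import *
st(); go(.55,-.2275,-.013,72.5)"
```

```text
clock: 14.1
eef_pos: [0.5497, -0.2259, 0.1077]
tcp_rot: [-0.476, -3.102, -0.003]
ft_force: [-0.6, 1.0, -0.6]
width: 0.0637
finger_force: 65.9
clock: 14.8
eef_pos: [0.5509, -0.2271, -0.0042]
tcp_rot: [0.477, 3.104, -0.001]
ft_force: [-0.1, 0.1, 0.3]
width: 0.0636
finger_force: 65.9
t 14.8 p [ 0.5509 -0.2271 -0.0042] yaw 72.53 tilt z [ 0.001 -0.    -1.   ] F [-0.14  0.14  0.28] w 0.0636 ff 65.91 q [-0.49  0.31  1.53 -0.    1.3  -1.75]
shift [ 0.0013 -0.001   0.0146] roll 0.0002 rows>= 0.2
shift [ 0.0013 -0.001   0.0146] roll -1.4998 rows>= 21.0
```

```bash
python3 -m jog '[0,0,0.007,0,0,0,0.014,0,0,0,0.014,0,0,0,0.014,0]'; python3 -m jog '[0,0,0,0,0,0,0,0,0,0,0,0]' 0.9; python3 -m jog '[0,0,-0.02,0,0,0,-0.06,0,0,0,-0.12,0,0,0,-0.2,0,0,0,-0.28,0,0,0,-0.28,0,0,0,-0.28,0]'
python3 - <<'E'
from h import *
st()
C=np.array([.553,-.228]); a=np.radians(-17.4); ex=np.array([np.cos(a),np.sin(a)]); ey=np.array([-ex[1],ex[0]])
for n in("side","top"):
    im,de=snap(n,n[0]+"11"); P=cloud(n,de); hsv=cv2.cvtColor(im,cv2.COLOR_RGB2HSV)
    d=P[...,:2]-C; bx=d@ex; by=d@ey
    m=(hsv[...,0]>8)&(hsv[...,0]<26)&(hsv[...,2]>110)&(abs(bx)<.05)&(abs(by)<.075)&(P[...,2]<.06)&(P[...,2]>0)
    print(n,m.sum(),"z",np.percentile(P[...,2][m],[5,50,95]),"bx",bx[m].min(),bx[m].max(),"by",by[m].min(),by[m].max())
    br=(hsv[...,0]<14)&(hsv[...,2]<110)&(hsv[...,1]>80)&(abs(bx)<.14)&(abs(by)<.085)&(P[...,2]>.06)&(P[...,2]<.18)
    q=np.c_[bx[br],by[br],P[...,2][br]]
    if len(q)>100:
        A=np.polyfit(q[:,2],q[:,0],1); print("lid inner: bx at z=.0455,.16:",np.polyval(A,[.0455,.16]),"zmax",q[:,2].max(),"by",q[:,1].min(),q[:,1].max())
E
```

```text
clock: 15.2
eef_pos: [0.5505, -0.2274, -0.0131]
tcp_rot: [0.478, 3.105, -0.0]
ft_force: [0.3, 0.4, 0.3]
width: 0.064
finger_force: 65.9
clock: 15.5
eef_pos: [0.5506, -0.2274, -0.0129]
tcp_rot: [0.478, 3.105, -0.0]
ft_force: [-0.3, -0.7, 0.3]
width: 0.0768
finger_force: 0.0
clock: 16.2
eef_pos: [0.5516, -0.2279, 0.1583]
tcp_rot: [0.477, 3.099, -0.003]
ft_force: [-0.5, -0.4, -0.9]
width: 0.077
finger_force: 0.0
t 16.2 p [ 0.5516 -0.2279  0.1583] yaw 72.5 tilt z [ 0.005 -0.003 -1.   ] F [-0.46 -0.45 -0.91] w 0.077 ff 0.0 q [-0.49  0.2   1.33 -0.    1.6  -1.75]
side 577 z [0.01064102 0.02505604 0.02811166] bx -0.036315030626156666 0.031693463437550536 by -0.03535096661921411 0.03419177983085229
lid inner: bx at z=.0455,.16: [0.05561953 0.06110689] zmax 0.1644963441546472 by -0.0816256321895239 0.08139185568163947
top 335 z [0.01991189 0.02595807 0.03002771] bx -0.03589165728077202 0.03056207759697797 by -0.03152405647244569 0.03554110678871307
lid inner: bx at z=.0455,.16: [0.05379896 0.06191853] zmax 0.16800266350422155 by 0.02090482438549154 0.08152344536714913
```

Both coasters are in the box, with the upper surface at z≈0.026 and centred. The lid's inner face is at box x≈0.0555 to 0.061. I'll shut the jaws, measure the closed tip, and rise to pass over the lid.

```bash
python3 -m jog '[0,0,-0.08,0,0,0,-0.08,0,0,0,-0.08,0,0,0,-0.08,0,0,0,-0.08,0,0,0,-0.08,0,0,0,-0.08,0,0,0,-0.08,0]' 0
python3 - <<'E'
from h import *
st(); im,de=snap("side","s12"); P=cloud("side",de); s=arm.state(); p=np.array(s["eef_pos"]); T=R.from_rotvec(s["tcp_rot"]).as_matrix(); q=(P-p)@T
m=(abs(q[...,0])<.02)&(abs(q[...,1])<.04)&(q[...,2]>-.07)&(q[...,2]<.02)&(im.max(2)<200)
v=np.argsort(q[...,2][m])[::-1]; Q=q[m][v]; print(Q[:12:2].round(4)); w=Q[Q[:,2]>Q[0,2]-.02]; print(w.min(0),w.max(0))
C=np.array([.553,-.228]); a=np.radians(-17.4); ex=np.array([np.cos(a),np.sin(a)])
x=C+.105*ex; print(x); go(x[0],x[1],p[2],72.6)
E
```

```text
clock: 17.1
eef_pos: [0.5503, -0.2273, 0.2025]
tcp_rot: [-0.478, -3.104, -0.0]
ft_force: [-0.3, -0.3, 0.3]
width: 0.0
finger_force: 0.0
t 17.1 p [ 0.5503 -0.2273  0.2025] yaw 72.49 tilt z [-0.001  0.    -1.   ] F [-0.3  -0.27  0.31] w 0.0 ff 0.0 q [-0.49  0.19  1.26 -0.    1.69 -1.75]
[[ 0.0062  0.0035 -0.0256]
 [ 0.0097 -0.0023 -0.027 ]
 [-0.0063  0.0061 -0.0286]
 [ 0.0063  0.007  -0.03  ]
 [ 0.0099  0.0046 -0.0305]
 [ 0.0125  0.0043 -0.0316]]
[-0.00629867 -0.01592275 -0.04533164] [ 0.01334478  0.01342212 -0.02560634]
[ 0.65319523 -0.25939928]
shift [-1.795e-01  4.000e-04 -1.000e-04] roll -0.0008 rows>= 2.2
shift [-1.795e-01  4.000e-04 -1.000e-04] roll 1.4992 rows>= 20.9
```

```bash
python3 -m jog '[-0.06,0,0,0,-0.12,0,0,0,-0.18,0,0,0,-0.18,0,0,0,-0.18,0,0.03,0,-0.18,0,0.08,0,-0.18,0,0.12,0,-0.18,0,0.15,0,-0.18,0,0.15,0,-0.18,0,0.15,0]' 0
python3 - <<'E'
from h import *
st(); s=arm.state(); p=np.array(s["eef_pos"]); C=np.array([.553,-.228]); a=np.radians(-17.4); ex=np.array([np.cos(a),np.sin(a)])
b=(p[:2]-C)@ex; tip=p[2]+.026; print("box x",b,"tip z",tip)
# arc for front-bottom corner at r=.095 on the outer face; centre = corner+.011 in box x
for th in np.arange(1.65,-.01,-.1375/1.5):
    fx=.056-.095*np.cos(th)+.008*np.sin(th)+.011; z=.0455+.095*np.sin(th)+.008*np.cos(th)
    print(round(th,2),"tx",round((b-fx)/.6,3),"tz",round((tip-z)/.6,3))
E
```

```text
clock: 18.15
eef_pos: [0.6531, -0.2597, 0.1133]
tcp_rot: [-0.478, -3.105, 0.0]
ft_force: [-0.1, -0.5, 1.3]
width: -0.0003
finger_force: 0.0
t 18.15 p [ 0.6531 -0.2597  0.1133] yaw 72.5 tilt z [-0. -0. -1.] F [-0.14 -0.47  1.34] w -0.0003 ff 0.0 q [-0.46  0.46  1.09 -0.    1.59 -1.72]
box x 0.10501618653974673 tip z 0.13933111640876436
1.65 tx 0.038 tz -0.0
1.56 tx 0.052 tz -0.002
1.47 tx 0.067 tz -0.002
1.37 tx 0.081 tz -0.002
1.28 tx 0.095 tz 0.001
1.19 tx 0.11 tz 0.004
1.1 tx 0.123 tz 0.009
1.01 tx 0.137 tz 0.015
0.92 tx 0.149 tz 0.023
0.82 tx 0.161 tz 0.031
0.73 tx 0.172 tz 0.04
0.64 tx 0.182 tz 0.051
0.55 tx 0.191 tz 0.062
0.46 tx 0.199 tz 0.074
0.37 tx 0.206 tz 0.087
0.27 tx 0.212 tz 0.101
0.18 tx 0.217 tz 0.114
0.09 tx 0.22 tz 0.129
-0.0 tx 0.222 tz 0.143
```

```bash
python3 -m jog '[0.02,0,0,0,0.038,0,0,0,0.045,0,-0.001,0,0.052,0,-0.002,0,0.06,0,-0.002,0,0.067,0,-0.002,0,0.074,0,-0.002,0,0.081,0,-0.002,0,0.088,0,0,0,0.095,0,0.001,0,0.103,0,0.003,0,0.11,0,0.004,0,0.117,0,0.007,0,0.123,0,0.009,0,0.13,0,0.012,0,0.137,0,0.015,0,0.143,0,0.019,0,0.149,0,0.023,0]' 0
python3 - <<'E'
from h import *
st(); C=np.array([.553,-.228]); a=np.radians(-17.4); ex=np.array([np.cos(a),np.sin(a)]); ey=np.array([-ex[1],ex[0]])
im,de=snap("side","s13"); P=cloud("side",de); hsv=cv2.cvtColor(im,cv2.COLOR_RGB2HSV); d=P[...,:2]-C; bx=d@ex; by=d@ey
br=(hsv[...,0]<14)&(hsv[...,2]<110)&(hsv[...,1]>80)&(abs(bx)<.14)&(abs(by)<.085)&(P[...,2]>.06)&(P[...,2]<.18)
q=np.c_[bx,P[...,2]][:,:].reshape(-1,2) if 0 else np.c_[bx[br],P[...,2][br]]
print(len(q),"zmax",q[:,1].max(),"bx at top",q[q[:,1]>q[:,1].max()-.006].mean(0))
E
```

```text
clock: 19.95
eef_pos: [0.5678, -0.2327, 0.099]
tcp_rot: [-0.478, -3.105, -0.0]
ft_force: [-0.1, 0.0, 1.0]
width: -0.0
finger_force: 0.5
t 19.95 p [ 0.5678 -0.2327  0.099 ] yaw 72.49 tilt z [-0.  0. -1.] F [-0.13  0.    1.04] w -0.0 ff 0.52 q [-0.48  0.27  1.37  0.    1.5  -1.75]
268 zmax 0.14633531507810826 bx at top [-0.01080255  0.14239265]
```

The lid is following, at about 0.95 rad with contact of about 1 N. I'll continue the arc.

```bash
python3 -m jog '[0.006,0,0.004,0,0.012,0,0.008,0,0.018,0,0.012,0,0.023,0,0.017,0,0.028,0,0.022,0,0.033,0,0.028,0,0.038,0,0.033,0,0.042,0,0.039,0,0.046,0,0.045,0,0.05,0,0.051,0,0.054,0,0.057,0,0.057,0,0.064,0,0.06,0,0.071,0,0.063,0,0.078,0,0.066,0,0.085,0,0.068,0,0.091,0,0.07,0,0.099,0,0.071,0,0.106,0,0.072,0,0.112,0,0.073,0,0.116,0]' 0
cat > lid.py <<'E'
from h import *
import sys
st(); C=np.array([.553,-.228]); a=np.radians(-17.4); ex=np.array([np.cos(a),np.sin(a)]); ey=np.array([-ex[1],ex[0]])
for n in("side","top"):
    im,de=snap(n,n[0]+sys.argv[1]); P=cloud(n,de); hsv=cv2.cvtColor(im,cv2.COLOR_RGB2HSV); d=P[...,:2]-C; bx=d@ex; by=d@ey
    br=(hsv[...,0]<14)&(hsv[...,2]<120)&(hsv[...,1]>80)&(bx>-.066)&(bx<.06)&(abs(by)<.078)&(P[...,2]>.035)&(P[...,2]<.1)
    A=np.polyfit(bx[br],P[...,2][br],1); print(n,br.sum(),"slope",A[0],"z at hinge/edge",np.polyval(A,[.056,-.06]))
E
python3 lid.py 14
```

```text
clock: 22.0
eef_pos: [0.5263, -0.2197, 0.029]
tcp_rot: [-0.478, -3.105, 0.0]
ft_force: [-0.2, 0.0, -0.6]
width: 0.0004
finger_force: 0.3
t 22.0 p [ 0.5263 -0.2197  0.029 ] yaw 72.5 tilt z [-0.  0. -1.] F [-0.22  0.03 -0.62] w 0.0004 ff 0.26 q [-0.49  0.23  1.56 -0.    1.35 -1.76]
side 1697 slope -0.003149474486539605 z at hinge/edge [0.05358986 0.0539552 ]
top 1390 slope -0.02337389080719811 z at hinge/edge [0.05423288 0.05694425]
```

```bash
python3 -m jog '[0,0,0.002,0,0,0,0.004,0,0,0,0.006,0,0,0,0.006,0]' 0; python3 -m jog '[0,0,-0.03,0,0,0,-0.1,0,0,0,-0.18,0,-0.02,0,-0.25,0,-0.02,0,-0.25,0,-0.02,0,-0.25,0]' 0; python3 lid.py 15
python3 - <<'E'
from h import *
for n in("top","side"):
    f="s15" if n=="side" else "t15"; A=np.load(n+"0.npz")["im"].astype(int); d=np.load(f+".npz"); B=d["im"].astype(int)
    for nm,X,r in(("balm",[.528,.29,.034],8),("clip",[.585,.235,.006],9),("mug",None,0),("light",None,0)):
        if X is None: continue
        u,v=proj(n,X)[0].astype(int); print(n,nm,abs(A-B)[v-r:v+r,u-r:u+r].mean().round(1))
    ho=lambda I:cv2.cvtColor(I.astype(np.uint8),cv2.COLOR_RGB2HSV)
    for I in(A,B):
        h=ho(I); m=(h[...,0]>4)&(h[...,0]<11)&(h[...,1]>200)&(h[...,2]>150); g=(h[...,0]>50)&(h[...,0]<80)&(h[...,1]>150)
        print(n,[np.argwhere(k).mean(0).round(1) for k in(m,g)])
    P=cloud(n,d["de"]); h=ho(B); m=(np.hypot(P[...,0]-.527,P[...,1]-.231)<.052)&(P[...,2]>.015)&(P[...,2]<.026)&~((h[...,0]>35)&(h[...,0]<90)&(h[...,1]>90)); print("c2",cv2.minAreaRect((P[m][:,:2]*1000).astype(np.float32)))
E
```

```text
clock: 22.5
eef_pos: [0.5266, -0.2198, 0.0261]
tcp_rot: [0.478, 3.105, -0.0]
ft_force: [-0.5, 0.8, 1.0]
width: 0.0002
finger_force: 0.8
clock: 23.1
eef_pos: [0.5387, -0.2237, 0.1773]
tcp_rot: [0.477, 3.102, -0.002]
ft_force: [-0.5, 0.0, -1.4]
width: -0.0001
finger_force: 0.0
t 23.1 p [ 0.5387 -0.2237  0.1773] yaw 72.5 tilt z [ 0.003 -0.002 -1.   ] F [-0.5   0.04 -1.39] w -0.0001 ff 0.0 q [-0.49  0.17  1.34 -0.    1.64 -1.76]
side 2179 slope 0.01528252485962258 z at hinge/edge [0.05335353 0.05158076]
top 2132 slope 0.0033538858222229603 z at hinge/edge [0.05411377 0.05372472]
top balm 4.0
top clip 4.5
top [array([nan, nan]), array([206.7, 175.1])]
top [array([nan, nan]), array([197.8, 171.4])]
c2 ((534.1118774414062, 241.33360290527344), (86.17778778076172, 82.04862976074219), 3.1131980419158936)
side balm 2.9
side clip 7.4
side [array([nan, nan]), array([320.6, 186.9])]
side [array([nan, nan]), array([320.6, 186.9])]
c2 ((531.2965698242188, 240.15589904785156), (80.33301544189453, 83.59452056884766), 3.115537166595459)<stdin>:10: RuntimeWarning: Mean of empty slice.
  ret = um.true_divide(
```

The lid reads shut: its free edge is at z≈0.052–0.054 against 0.0535 expected. The bystander patches I checked (balm and clip) are unchanged, and the arm is clear.

```bash
python3 -c "
from workcell import arm
print(arm.sign_off())"
```

```text
the job is handed in; nothing more can be done
None
```

The top two coasters lie flat in the box, uppermost first, and the lid was closed slowly and reads shut. The job is handed in at about 23 s; the hand-in gave no verdict, and I didn't re-measure the mug, flashlight or lower coasters afterwards, though nothing touched them.

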